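Tip the mains adapters out of the nest tray and case them

ROBOT

A 6-joint arm with a two-finger parallel gripper is mounted at the origin on a cart in front of the work surface, level with it; the furniture and walls round the work are solid. World frame = base frame: x ahead of the robot, y to its left, z up, the work surface at z = 0. Lengths are in m, angles in rad, forces in N, time in s.
With the tool pointing down it reaches from about 0.4 to 0.925 m from the base axis. Payload 12.5 kg.
Tool frame: the origin (TCP) lies on the front face of the gripper's body, between the roots of the fingers; the fingertips stand 78 mm ahead of it and the grasp point (between the pads) lies 59 mm ahead of it (bot.grip_point_offset is the distance from the TCP to the grasp point, in m); z points along the fingers, y is the line along which they close (so a half turn about z gives the same grasp; the last joint's range is limited). The gripper opens to 95 mm and grips with 3 to 60 N. Pads are 20 mm wide; open, the fingers measure 119 mm over their backs; the gripper's body (75 mm by 180 mm) begins 59 mm behind the grasp point.
Start: joints at [1.237, 0.491, 1.559, -0, 1.092, -0.106], TCP at [0.141, 0.609, 0.292] pointing down, gripper open.
Joint ranges: [-3.1, 3.1], [-0.84, 2.19], [0.05, 2.79], [-1.13, 4.28], [0.06, 2.93], [-2.69, 2.69]. Speed limits (rad/s): [2.22, 2.22, 2.79, 3.14, 3.14, 3.14].

INTERFACE

Orientations are given as a unit quaternion [x, y, z, w].
In Python, from workcell import bot gives the robot as it stands. Calls block until the motion is done:
- bot.reach(position, orientation): joint-space move of the TCP to a pose.
- bot.move_straight(position, rotation=None, rate=0.15): straight line of the TCP; rotation=None keeps the orientation; rate is the mean speed in m/s.
- bot.move_joints(angles): joint-space move.
- bot.open() and bot.grasp(newtons=None): open the fingers fully, or close them until they stop; newtons is the grip in N (None keeps the last).
- bot.dwell(seconds).
- bot.inverse_kinematics(position, orientation): joint angles nearest the present ones, or None.
- bot.grab_frame(name): name is "side" or "top"; returns the picture (400x640x3 uint8, red, green, blue); there is no depth.
- bot.get_calibration(name): a dict with "camera_matrix" (3x3 intrinsics, pixels), "eye" and "rotation" of the camera in the world. Camera axes: x right, y up, looking along -z (the intrinsics and any distortion apply to the point x, -y, -z); pixel columns grow to the right and rows downward; lengths in m; the calibration is good to about 2 mm. A picture is of the moment at which its call begins. get_calibration takes no time and is no camera call.
A pose or a line that the arm cannot do raises bot.MotionError and nothing moves.
- bot.close_job(): hands the job in; it is judged then, once.
Readings, each from a call of its own:
- bot.current_time_s(): time.
- bot.current_joints(): joint angles.
- bot.current_joint_vel(): joint speeds.
- bot.current_joint_torque(): joint torques, N m.
- bot.current_position(): TCP position.
- bot.current_ee_rot(): TCP orientation.
- bot.current_ft_force(): force on the tool from outside, world axes, zero at the start.
- bot.current_torque(): the same for the moment, N m.
- bot.current_gripper_width(): finger opening in m.
- bot.current_gripper_force(): force on a finger pad.
Only numpy, scipy, OpenCV 4.12 (cv2) and the standard library are available. Lean on these libraries where they do the work, as an engineer would, in place of code of your own. Each camera call takes 0.05 s, during which the arm holds its last target. There are 200 camera calls.

TASK

Pack the mains adapters: they lie sunk in the grey nest tray with no room for fingers, so press down the far end of each one to tip its near end up, lift it out and lay it flat in the open case, one to a bay (any bay). When all of them are in, gently lower the lid of the case until it is fully closed, and press the emptied rocking beds of the tray back to level for the next batch; leave the other things on the bench alone.

Things in the scene. Friction and masses are not known exactly. Their poses are not given: they have to be found in the camera images.
- nest_tray: fixed grey tray 106 x 292 mm, 56 mm high; origin at underside centre, x away from the robot, y along the row, z up. Pockets 1-4, each 86 (x) by 52 mm (y), at y = -108, -36, 36, 108 mm. Walls reach 56 mm, far (+x) end walls only 42 (thumb relief). A level adapter's top is 1 mm below the rim, with gaps of 3 mm at its sides and 4 at its ends: no room for fingers
- case: shallow grey clamshell case fixed to the bench, 124 (x) by 276 mm (y); origin at underside centre, x away from the robot, y along the row, z up. Walls 8 to 10 mm, two dividers 4 mm thick, all 20 mm high; floor 4 mm; three bays of 104 (x) by 84 mm (y). A flat adapter in a bay has its centre 18 mm above the bench and stands 12 mm above the walls
- lid (a joint): hinge of the case lid, on the case's far (+x) top edge: 0 closed, about 1.57 standing upright, 1.9 fully back; friction of 0.2 N m holds it where it is left, so 2 to 3 N at its free edge moves it. The lid is a shell 124 mm deep by 276 mm wide and 21 mm thick
- lid_hinge (a point): point on the lid's hinge axis, half-way along it, 20 mm above the bench; its axes turn with the lid. The hinge axis runs along the case's y
- lid_edge (a point): point on the outer (top) face of the lid, half-way along its free edge, 120 mm from the hinge axis along the lid; when closed 41 mm above the bench. Its axes turn with the lid: z is the outward normal of the outer face, x points from the free edge to the hinge
- adapter_1_mid (a point): black mains adapter block, 46 x 78 x 28 mm, about 0.16 kg; point at its centre. Its own y is the 78 mm length, x the 46 mm width, z the 28 mm thickness. Starts lying level in one of the tray's pockets, length along the tray's x. None if it is absent in this start
- rocker_1 (a joint): aluminium rocking bed of pocket 1, 78 x 44 mm, turning about the tray's y at the pocket's centre, 41 mm above the bench. 0 level (bed top 27 mm above the bench), 0.5 (stop) far (+x) end down, near end up. 2 to 3 N on the far end of an adapter's top, or on the near end of an empty bed, turns it; friction holds it where left. At 0.5 an adapter's near top edge is 16 mm above the rim
- adapter_2_mid (a point): black mains adapter block, 46 x 78 x 28 mm, about 0.16 kg; point at its centre. Its own y is the 78 mm length, x the 46 mm width, z the 28 mm thickness. Starts lying level in one of the tray's pockets, length along the tray's x. None if it is absent in this start
- rocker_2 (a joint): aluminium rocking bed of pocket 2, 78 x 44 mm, turning about the tray's y at the pocket's centre, 41 mm above the bench. 0 level (bed top 27 mm above the bench), 0.5 (stop) far (+x) end down, near end up. 2 to 3 N on the far end of an adapter's top, or on the near end of an empty bed, turns it; friction holds it where left. At 0.5 an adapter's near top edge is 16 mm above the rim
- adapter_3_mid (a point): black mains adapter block, 46 x 78 x 28 mm, about 0.16 kg; point at its centre. Its own y is the 78 mm length, x the 46 mm width, z the 28 mm thickness. Starts lying level in one of the tray's pockets, length along the tray's x. None if it is absent in this start
- rocker_3 (a joint): aluminium rocking bed of pocket 3, 78 x 44 mm, turning about the tray's y at the pocket's centre, 41 mm above the bench. 0 level (bed top 27 mm above the bench), 0.5 (stop) far (+x) end down, near end up. 2 to 3 N on the far end of an adapter's top, or on the near end of an empty bed, turns it; friction holds it where left. At 0.5 an adapter's near top edge is 16 mm above the rim
- adapter_4_mid (a point): black mains adapter block, 46 x 78 x 28 mm, about 0.16 kg; point at its centre. Its own y is the 78 mm length, x the 46 mm width, z the 28 mm thickness. Starts lying level in one of the tray's pockets, length along the tray's x. None if it is absent in this start
- rocker_4 (a joint): aluminium rocking bed of pocket 4, 78 x 44 mm, turning about the tray's y at the pocket's centre, 41 mm above the bench. 0 level (bed top 27 mm above the bench), 0.5 (stop) far (+x) end down, near end up. 2 to 3 N on the far end of an adapter's top, or on the near end of an empty bed, turns it; friction holds it where left. At 0.5 an adapter's near top edge is 16 mm above the rim
- bay_1 (a point): centre of the floor of a bay of the case, 4 mm above the bench; axes as the case's
- bay_2 (a point): centre of the floor of a bay of the case, 4 mm above the bench; axes as the case's
- bay_3 (a point): centre of the floor of a bay of the case, 4 mm above the bench; axes as the case's
- safety_glasses: clear safety glasses 148 mm wide, a bystander on the bench behind the work; origin at the underside centre
- side_cutters: red-handled side cutters 163 mm long, a bystander lying on the bench
- marker: white marker pen 129 mm long with a black cap, a bystander lying on the bench
- solder_spool: spool of solder 59 mm across and 40 mm tall, a bystander standing on the bench
There are look-alikes about, which are no part of the job. What is shaped like the part that bears adapter_4_mid but yellow is not meant. What is shaped like the part that bears adapter_1_mid but pink is not meant.

How it is judged:
By the outcome, as a careful person would: the job done as asked, in the order asked, and still so for the second after the job is handed in, with the robot touching nothing.
Of adapter_1, adapter_2, adapter_3, adapter_4 only 2 to 3 are there at a start; the rules pass over those that are not, and their reading is None.
At some moment in a run one of adapter_1, adapter_2, adapter_3, adapter_4 may be knocked a few centimetres aside while the robot is not near it.
Once in a run the grip may slacken for a moment while it holds something.
It also fails if it takes over 210 s, if anything falls off the work surface, if the arm or the gripper's body presses on something with over 40 N, if the wrist force passes 120 N, or if a joint passes its speed limit or range.

## Working session

There is one attempt and no reset: what is moved stays moved. The work goes in short steps, each a Python script; the robot and the scene stay as the last script left them, time stands still between calls to the robot, and variables do not carry over. Pictures are saved under pics/ and viewed, at most 14 in all, crops included, and the job is handed in when it is done.

```bash
ls; mkdir -p pics; python3 - <<'E'
from workcell import bot
import cv2
for n in ("top","side"):
    cv2.imwrite(f"pics/{n}0.png",bot.grab_frame(n)[:,:,::-1]); print(bot.get_calibration(n))
print(bot.current_position(),bot.current_ee_rot(),bot.current_time_s())
E
```

```text
pics
{'camera_matrix': array([[462.26190144,   0.        , 319.70870988],
       [  0.        , 462.26190144, 193.1710688 ],
       [  0.        ,   0.        ,   1.        ]]), 'eye': array([ 0.34167837, -0.04534886,  1.33529843]), 'rotation': array([ 0.04910039, -0.05993855, -0.70440314,  0.70555846])}
{'camera_matrix': array([[413.55184356,   0.        , 313.92846084],
       [  0.        , 413.55184356, 198.31125588],
       [  0.        ,   0.        ,   1.        ]]), 'eye': array([0.28664926, 0.78115322, 0.65545668]), 'rotation': array([-0.08021611,  0.46657197,  0.87185123, -0.1255046 ])}
[0.14109656 0.60874017 0.29175059] [ 1.13672002e-01  9.93518231e-01 -4.36053044e-04 -1.03551670e-04] 0.1
```

View pics/top0.png

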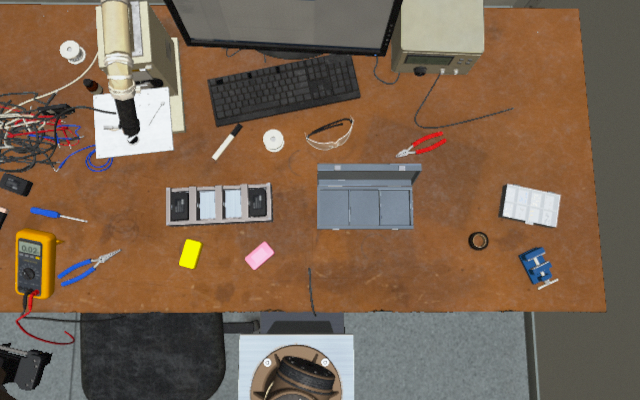

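View pics/side0.png

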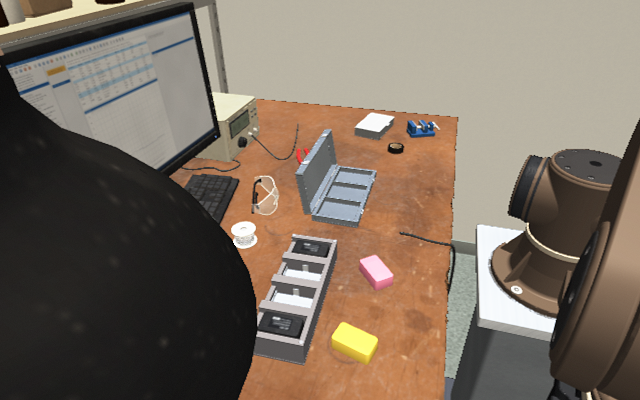

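Two adapters are visible, in the tray's end pockets. Next I'll look at enlarged crops to pick corners.

```bash
cat > h.py <<'E'
from workcell import bot
import numpy as np, cv2
from scipy.spatial.transform import Rotation as R
from scipy.optimize import least_squares
def project(n,P):
    c=bot.get_calibration(n); q=(np.atleast_2d(P)-c["eye"])@R.from_quat(c["rotation"]).as_matrix()
    q=q*[1,-1,-1]; u=q@c["camera_matrix"].T; return u[:,:2]/u[:,2:]
def unproject(n,uv,z):
    c=bot.get_calibration(n); uv=np.atleast_2d(uv)
    d=np.c_[uv,np.ones(len(uv))]@np.linalg.inv(c["camera_matrix"]).T*[1,-1,-1]
    d=d@R.from_quat(c["rotation"]).as_matrix().T
    return c["eye"]+d*((z-c["eye"][2])/d[:,2])[:,None]
def crop(n,name,x0,y0,x1,y1,s,im=None):
    im=bot.grab_frame(n)[:,:,::-1] if im is None else im
    o=cv2.resize(im[y0:y1,x0:x1],None,fx=s,fy=s,interpolation=cv2.INTER_CUBIC)
    cv2.imwrite(f"pics/{name}.png",o)
E
python3 - <<'E'
from h import *
im=cv2.imread("pics/top0.png")
a=cv2.resize(im[178:232,160:280],None,fx=6.6,fy=6.6,interpolation=cv2.INTER_CUBIC) # 792 x356
cv2.imwrite("pics/tray.png",a)
b=cv2.resize(im[155:237,310:425],None,fx=6.6,fy=6.6,interpolation=cv2.INTER_CUBIC)
cv2.imwrite("pics/case.png",b); print(a.shape,b.shape)
E
```

```text
(356, 792, 3) (541, 759, 3)
```

View pics/tray.png

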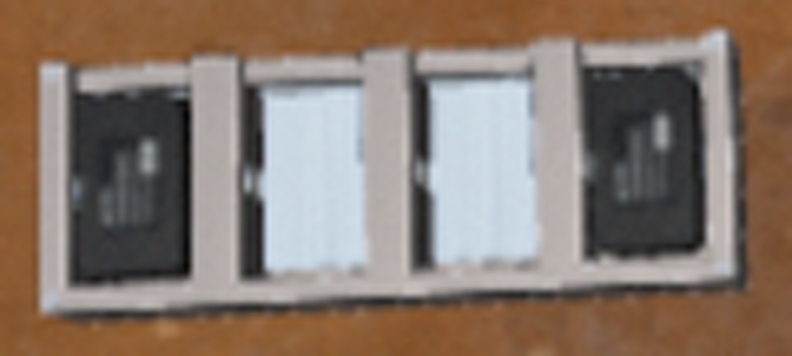

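View pics/case.png

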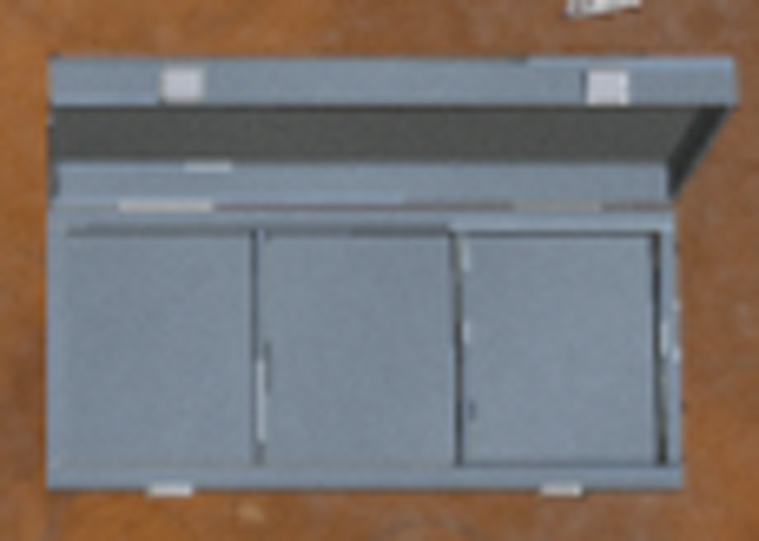

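```bash
python3 - <<'E'
from h import *
def px(c,x0,y0): return (np.array(c)+.5)/6.6-.5+[x0,y0]
def fit(uv,loc):
    def f(p):
        c,s=np.cos(p[2]),np.sin(p[2]); L=np.array(loc,float)
        W=np.c_[p[0]+c*L[:,0]-s*L[:,1],p[1]+s*L[:,0]+c*L[:,1],L[:,2]]
        return (project("top",W)-uv).ravel()
    r=least_squares(f,[.45,.2,0]); print(r.x,np.round(r.fun,2)); return r.x
t=px([(40,63),(729,33),(731,278),(42,310)],160,178)
fit(t,[(.053,.146,.056),(.053,-.146,.056),(-.053,-.146,.056),(-.053,.146,.056)])
c=px([(47,487),(682,487),(47,205),(676,205)],310,155)
fit(c,[(-.062,.138,.02),(-.062,-.138,.02),(.062,.138,.02),(.062,-.138,.02)])
l=px([(50,58),(735,58),(737,104),(50,104)],310,155)
for z in (.14,.145,.15): print(z,unproject("top",l,z).round(4).tolist())
print(unproject("top",px([(130,185),(644,160)],160,178),.055))
E
```

```text
[0.51130585 0.21767513 0.04716437] [-0.24 -0.26  0.05 -0.23  0.91  0.26 -0.71  0.19]
[ 0.50700824 -0.1945864   0.0013269 ] [-0.12  0.06  0.34  0.09 -0.11 -0.16 -0.12  0.01]
0.14 [[0.6074, -0.0569, 0.14], [0.6085, -0.3322, 0.14], [0.5896, -0.3324, 0.14], [0.5886, -0.0569, 0.14]]
0.145 [[0.6063, -0.0568, 0.145], [0.6074, -0.331, 0.145], [0.5886, -0.3312, 0.145], [0.5876, -0.0569, 0.145]]
0.15 [[0.6052, -0.0568, 0.15], [0.6063, -0.3298, 0.15], [0.5876, -0.33, 0.15], [0.5866, -0.0568, 0.15]]
[[0.5048442  0.32524409 0.055     ]
 [0.51601474 0.10951179 0.055     ]]
```

```bash
cat >> h.py <<'E'
PSI=.049; TR=np.array([.5108,.2176,0]); PY={1:-.108,2:-.036,3:.036,4:.108}
CASE=np.array([.507,-.1946,0]); TIP=.078
def tray(x,y,z): return TR+R.from_euler('z',PSI).apply([x,y,z])
def quat(a=0.,psi=0.): return (R.from_euler('z',psi)*R.from_euler('y',a)*R.from_euler('y',np.pi)).as_quat()
def tcp(p,q,off): return np.asarray(p)-R.from_quat(q).apply([0,0,off])
def fz(): return bot.current_ft_force()
def press(x,k,ztop,zend,fmax=10):
    "closed fingertips press at tray-local x of pocket k from ztop down to zend, stopping at fmax"
    q=quat(0,PSI); at=lambda z: tcp(tray(x,PY[k],z),q,TIP)
    bot.reach(at(.16),q); bot.move_straight(at(ztop)); f0=fz()[2]; z=ztop; log=[]
    while z>zend:
        z=max(z-.002,zend); bot.move_straight(at(z),rate=.03); f=fz()[2]-f0; log.append((round(z*1e3,1),round(f,1)))
        if f>fmax: break
    print(log); bot.move_straight(at(.16))
E
python3 - <<'E'
from h import *
bot.grasp(5); bot.dwell(.2); print(bot.current_gripper_width())
press(.032,4,.060,.0435)
press(.032,1,.060,.0435)
bot.open()
q=quat(0,0); bot.reach([.45,-.1,.3],q)
print(bot.current_time_s())
crop("top","tilt",160,178,280,232,6.6)
cv2.imwrite("pics/side1.png",bot.grab_frame("side")[:,:,::-1])
E
```

```text
0.0001626445926847848
[(58.0, np.float64(0.1)), (56.0, np.float64(1.1)), (54.0, np.float64(1.7)), (52.0, np.float64(3.6)), (50.0, np.float64(4.3)), (48.0, np.float64(5.1)), (46.0, np.float64(3.7)), (44.0, np.float64(3.9)), (43.5, np.float64(5.6))]
[(58.0, np.float64(-0.7)), (56.0, np.float64(0.0)), (54.0, np.float64(1.4)), (52.0, np.float64(3.5)), (50.0, np.float64(3.9)), (48.0, np.float64(3.1)), (46.0, np.float64(3.0)), (44.0, np.float64(2.8)), (43.5, np.float64(5.0))]
14.925
```

View pics/tilt.png

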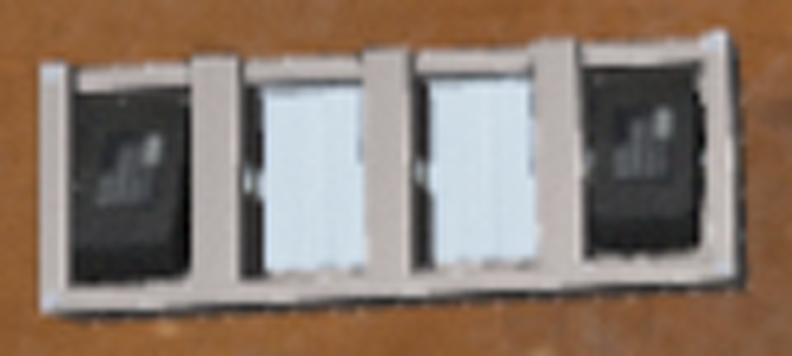

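View pics/side1.png

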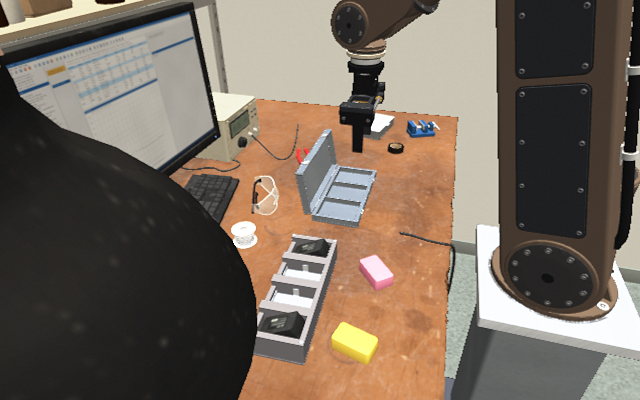

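Both adapters are tipped: in the crop their near top edges lie at about rows 243 (left) and 215 (right). Next I'll pick the first one.

```bash
cat >> h.py <<'E'
A=.5; CA,SA=np.cos(A),np.sin(A); S,D=.006,.0085   # pad centre inboard of near edge; tip depth below top face
def pick(k):
    q=quat(A,PSI); n=np.array([SA,0,CA])
    tip=np.array([-.0275,PY[k],.0722])+S*np.array([CA,0,-SA])-D*n
    at=lambda h: tcp(tray(*(tip+h)),q,TIP)
    bot.open(); bot.reach(at(n*.09),q); bot.move_straight(at(n*.0)); bot.grasp(45); bot.dwell(.2)
    print("grip",bot.current_gripper_width(),bot.current_gripper_force())
    bot.move_straight(at([0,0,.004]),rate=.03); bot.move_straight(at([0,0,.06]),rate=.08)
    bot.move_straight(at([0,0,.12])); print("up",bot.current_gripper_width(),bot.current_gripper_force(),bot.current_time_s())
E
python3 - <<'E'
from h import *
for k in (4,1): print((project("top",tray(-.0275,PY[k],.0722))-[160,178])*6.6)
pick(4)
im=np.hstack([bot.grab_frame(n)[100:400,0:400,::-1] for n in("top","side")]); cv2.imwrite("pics/pick4.png",im)
E
```

```text
[[115.03826796 241.14873839]]
[[637.62607918 216.91374406]]
grip 0.04528780313304534 44.99376118183136
up 0.04503989910479515 44.992952942848206 20.35
```

View pics/pick4.png

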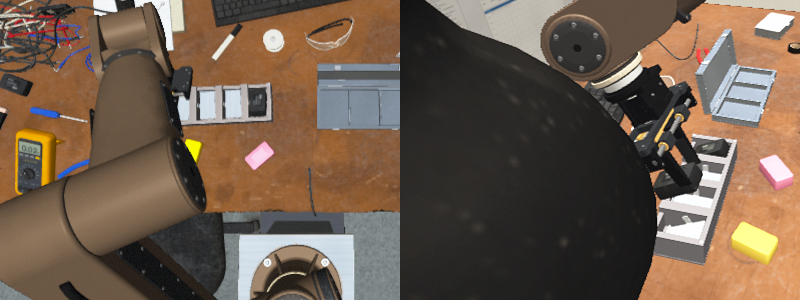

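```bash
cat >> h.py <<'E'
BY={1:-.088,2:0.,3:.088}
def bay_at(b,z,q=quat(0,0)): return tcp([CASE[0]-.033,CASE[1]+BY[b],z],q,TIP)
def carry(b):
    q=quat(0,0); p=bot.current_position()+[0,0,.06]
    bot.reach(bay_at(b,.24),q); bot.move_straight(bay_at(b,.05))
    print("over",bot.current_gripper_width(),bot.current_gripper_force(),bot.current_time_s())
def look(name):
    a=cv2.resize(bot.grab_frame("top")[140:250,290:440,::-1],(400,293),interpolation=cv2.INTER_CUBIC)
    b=cv2.resize(bot.grab_frame("side")[110:257,260:400,::-1],(400,420),interpolation=cv2.INTER_CUBIC)
    o=np.zeros((420,800,3),np.uint8); o[:293,:400]=a; o[:,400:]=b; cv2.imwrite(f"pics/{name}.png",o)
E
python3 - <<'E'
from h import *
carry(1); look("over1")
E
```

```text
over 0.04519664874950172 44.994301199913025 24.05
```

View pics/over1.png

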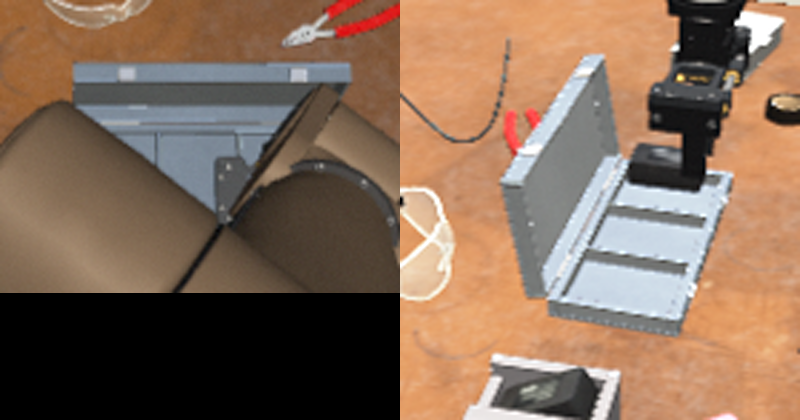

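The adapter is held level over the far bay (side view, around 665,165). Next I'll lower it with a force guard and release, then do the second.

```bash
cat >> h.py <<'E'
def place(b):
    f0=fz()[2]; log=[]
    bot.move_straight(bay_at(b,.030),rate=.08)
    for z in np.arange(.029,.0228,-.001):
        bot.move_straight(bay_at(b,z),rate=.03); f=fz()[2]-f0; log.append((round(z*1e3),round(f,1)))
        if f>6: break
    print(log); bot.open(); bot.dwell(.2); bot.move_straight(bay_at(b,.24))
E
python3 - <<'E'
from h import *
place(1); bot.reach(bay_at(3,.25)+[-.02,.15,.0],quat(0,0)); print(bot.current_time_s())
look("placed1")
im=bot.grab_frame("top"); cv2.imwrite("pics/t2.png",im[:,:,::-1])
E
```

```text
[(29, np.float64(-0.5)), (28, np.float64(-0.4)), (27, np.float64(-1.1)), (26, np.float64(-1.3)), (25, np.float64(-0.5)), (24, np.float64(-0.3)), (23, np.float64(12.1))]
30.3083
```

View pics/placed1.png

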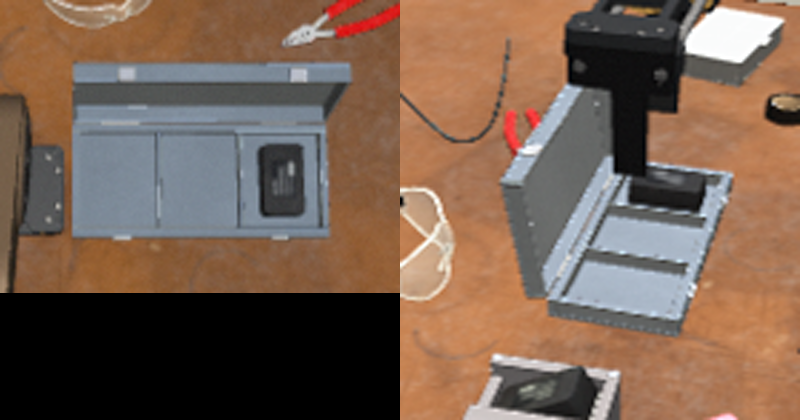

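The first adapter lies flat in the far bay (top view, 281,180), and the second is still tipped in its pocket.

```bash
python3 - <<'E'
from h import *
pick(1); carry(3); look("over3")
E
```

```text
grip 0.04504405945925339 44.99761641025543
up 0.04513837181293706 44.99611794948578 34.8333
over 0.045012305794504576 44.99723732471466 37.15
```

View pics/over3.png

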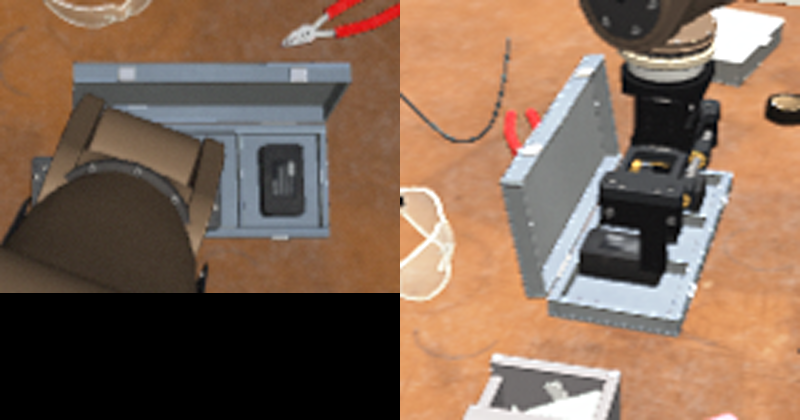

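The second adapter is held level over the near bay, so I'll place it.

```bash
python3 - <<'E'
from h import *
place(3); bot.reach(tcp([.45,.2,.25],quat(),TIP),quat()); print(bot.current_time_s())
look("placed3")
E
```

```text
[(29, np.float64(1.4)), (28, np.float64(0.5)), (27, np.float64(-0.8)), (26, np.float64(1.1)), (25, np.float64(0.6)), (24, np.float64(1.0)), (23, np.float64(15.9))]
43.35
```

View pics/placed3.png

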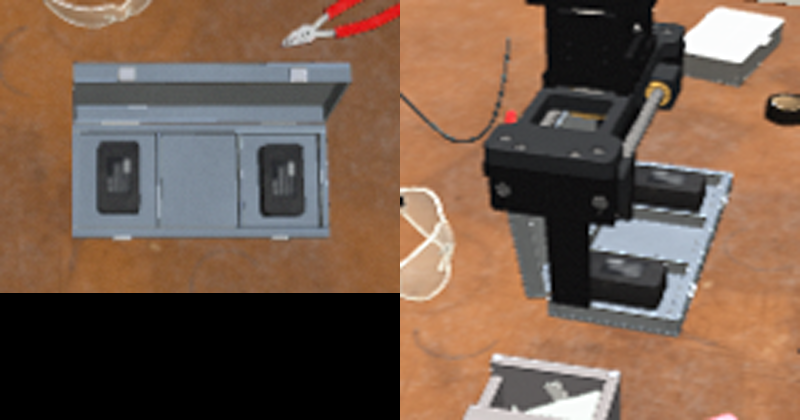

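Both adapters are flat in their bays. Now I'll close the lid with an arc push on its outer face.

```bash
python3 - <<'E'
from h import *
q=quat(); bot.grasp(5); H=np.array([CASE[0]+.062,CASE[1],.02]); r,w=.105,.010
def at(t,dx=0,dz=0):
    return tcp(H+[-r*np.cos(t)+.021*np.sin(t)+w+dx,0,r*np.sin(t)+.021*np.cos(t)+dz],q,TIP)
bot.reach(at(1.9,.02,.14),q); bot.move_straight(at(1.9,.02)); f0=fz(); log=[]
for t in np.r_[np.arange(1.9,.01,-.06),0]:
    bot.move_straight(at(t),rate=.06); f=fz()-f0; log.append((round(t,2),round(f[0],1),round(f[2],1)))
    if np.linalg.norm(f)>18: print("STOP"); break
print(log)
if t==0:
    for dz in (-.001,-.002,-.003):
        f=fz()[2]-f0[2]; print(dz,f)
        if f>6: break
        bot.move_straight(at(0,0,dz),rate=.02)
    bot.move_straight(at(0,0,.12))
    bot.reach(tcp([.42,.1,.25],q,TIP),q); look("lid")
print(bot.current_time_s())
E
```

```text
[(np.float64(1.9), np.float64(-1.6), np.float64(0.1)), (np.float64(1.84), np.float64(0.1), np.float64(-0.9)), (np.float64(1.78), np.float64(-1.5), np.float64(-0.2)), (np.float64(1.72), np.float64(-0.8), np.float64(-0.7)), (np.float64(1.66), np.float64(-1.7), np.float64(1.5)), (np.float64(1.6), np.float64(-1.2), np.float64(0.1)), (np.float64(1.54), np.float64(-0.9), np.float64(0.3)), (np.float64(1.48), np.float64(-1.3), np.float64(0.2)), (np.float64(1.42), np.float64(-0.9), np.float64(0.4)), (np.float64(1.36), np.float64(-0.9), np.float64(0.9)), (np.float64(1.3), np.float64(-0.5), np.float64(0.5)), (np.float64(1.24), np.float64(-0.6), np.float64(-0.4)), (np.float64(1.18), np.float64(-0.4), np.float64(-0.4)), (np.float64(1.12), np.float64(-1.1), np.float64(0.1)), (np.float64(1.06), np.float64(-0.1), np.float64(0.5)), (np.float64(1.0), np.float64(-1.5), np.float64(0.5)), (np.float64(0.94), np.float64(-1.5), np.float64(0.2)), (np.float64(0.88), np.float64(0.1), np.float64(0.3)), (np.float64(0.82), np.float64(-1.6), np.float64(0.5)), (np.float64(0.76), np.float64(-0.5), np.float64(0.3)), (np.float64(0.7), np.float64(-0.0), np.float64(-0.4)), (np.float64(0.64), np.float64(-1.8), np.float64(0.7)), (np.float64(0.58), np.float64(-0.6), np.float64(0.6)), (np.float64(0.52), np.float64(-1.1), np.float64(-0.1)), (np.float64(0.46), np.float64(-0.1), np.float64(0.7)), (np.float64(0.4), np.float64(-1.0), np.float64(0.4)), (np.float64(0.34), np.float64(-1.1), np.float64(-0.3)), (np.float64(0.28), np.float64(-0.8), np.float64(1.3)), (np.float64(0.22), np.float64(-0.7), np.float64(0.9)), (np.float64(0.16), np.float64(-1.2), np.float64(0.3)), (np.float64(0.1), np.float64(-1.5), np.float64(0.3)), (np.float64(0.04), np.float64(-1.4), np.float64(-0.5)), (np.float64(0.0), np.float64(-1.2), np.float64(0.4))]
-0.001 0.3825250739549712
-0.002 14.443692248172805
58.9083
```

View pics/lid.png

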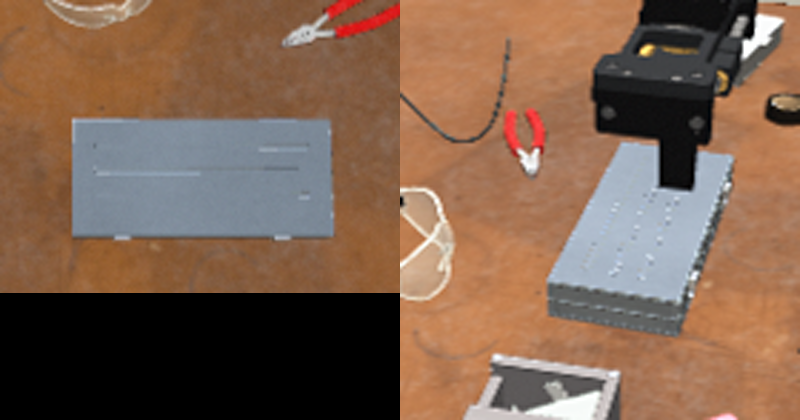

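The lid is closed. Now I'll press the emptied beds level.

```bash
python3 - <<'E'
from h import *
for k in (1,4): press(-.029,k,.058,.0262,9)
bot.open()
q=quat(); bot.reach(tcp([.42,-.42,.25],q,TIP),q); bot.dwell(.5); print(bot.current_time_s())
t=bot.grab_frame("top")[:,:,::-1]; s=bot.grab_frame("side")[:,:,::-1]
a=cv2.resize(t[100:260,150:430],(700,400)); b=cv2.resize(s[220:365,240:400],None,fx=1,fy=1)
o=np.zeros((600,700,3),np.uint8); o[:400]=a; b=cv2.resize(s[225:365,200:445],(350,200)); o[400:,:350]=b; c=cv2.resize(s[90:230,200:445],(350,200)); o[400:,350:]=c
cv2.imwrite("pics/final.png",o)
E
```

```text
[(56.0, np.float64(0.2)), (54.0, np.float64(0.9)), (52.0, np.float64(-0.1)), (50.0, np.float64(-0.5)), (48.0, np.float64(0.2)), (46.0, np.float64(0.2)), (44.0, np.float64(1.0)), (42.0, np.float64(0.6)), (40.0, np.float64(0.1)), (38.0, np.float64(-0.1)), (36.0, np.float64(0.7)), (34.0, np.float64(-0.0)), (32.0, np.float64(0.5)), (30.0, np.float64(0.5)), (28.0, np.float64(0.8)), (26.2, np.float64(10.7))]
[(56.0, np.float64(-0.3)), (54.0, np.float64(0.1)), (52.0, np.float64(0.3)), (50.0, np.float64(0.0)), (48.0, np.float64(-1.1)), (46.0, np.float64(0.1)), (44.0, np.float64(-0.4)), (42.0, np.float64(-0.8)), (40.0, np.float64(0.2)), (38.0, np.float64(-1.2)), (36.0, np.float64(-0.3)), (34.0, np.float64(-0.5)), (32.0, np.float64(-0.3)), (30.0, np.float64(-1.9)), (28.0, np.float64(-1.0)), (26.2, np.float64(8.6))]
76.7417
```

View pics/final.png

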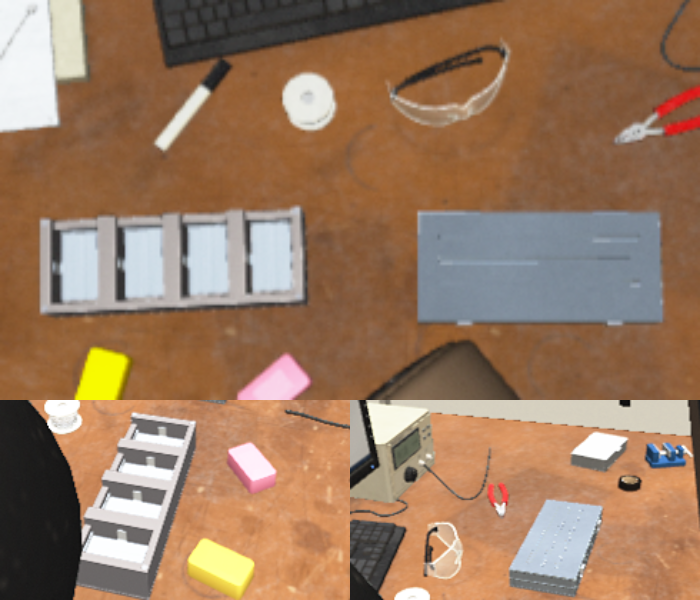

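All four beds are level, the lid is closed, and the other things on the bench are where they were. Handing in.

```bash
python3 -c "
from workcell import bot
print(bot.close_job())"
```

```text
the job is handed in; nothing more can be done
None
```

I packed both adapters that were present flat in separate bays, closed the lid fully, pressed the two emptied beds back to level and handed the job in at about 77 s.

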